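# Carry a check weight over the balance in sprung weight forceps

## Task

The bench balance is still zeroing and I want to check it next. With the weight forceps from their rest, take the middle-sized of the three brass check weights by its neck: squeeze the forceps to the heavy 10 mm line on their gauge, so that the jaws close loosely under the knob without pinching the polished neck. Hold that gap steady, lift the weight off the tray, carry it hanging in the jaws to the balance and finish there still holding it, a few centimetres above the middle of the pan and touching nothing else; leave the other two weights and the things round about where they stand.

Things in the scene. Friction and masses are not known exactly. Their poses are not given: they have to be found in the camera images.
- forceps_grip (a point): Grip point of the weight forceps (steel, 180 mm long, 44 g, level in a low rest, 42 mm above the bench), midway between the two flat legs (12 mm high, 3 mm thick), half-way up. x: toward the jaws, y: toward the left leg (squeeze along y), z up. Width over the legs here: 40 mm at rest, 26 mm (faces parallel) at 10 mm tip gap. Squeeze force: 5 N to begin, about 12 N at 10 mm gap.
- forceps: The forceps: origin and axes as forceps_grip. Legs turn about a hinge 85 mm behind it; their outer faces are flat from 50 mm behind to 40 mm before it; only the gauge stands higher than they do (2 mm, 24 to 34 mm before it). Between the rest's saddles the sides are free 50 mm behind to 30 mm before it; the rest's foot lies 33 mm below it.
- jaw_centre (a point): Middle between the jaws, 70 mm ahead of and 30 mm below forceps_grip (the front is cranked down), same axes. Each jaw is a black plastic crescent 4 mm high (2 mm above and below this point), 25 mm long, wrapping the neck from both sides; its front end, 11 mm ahead of this point, stands 4 mm further in than its middle. Outermost: half the gap plus 9 mm.
- tip_left (a point): Inner face of the left (+y) jaw at its middle. The distance from tip_left to tip_right is the tip gap: 36 mm at rest.
- tip_right (a point): Inner face of the right (-y) jaw at its middle.
- leg_left (a joint): Swing of the left leg, rad: 0 at rest (sprung open), grows as the forceps are squeezed; the right leg mirrors it. Tip gap in mm = 36 - 310 x value (1.8 mm of gap for 1 mm of width at the grip point); 0.084 is the 10 mm gap; there the right leg's outer edge stands at the heavy line of the gauge, a thin tongue across the top of the legs.
- weight_middle_neck (a point): Brass check weight: a cylinder with a flat-bottomed round knob on a thin neck. The middle-sized one, the one wanted: body 21 mm across and 14 mm high, neck 7 mm across and 12 mm high, knob 15 mm across and 7 mm high, about 52 g. Point: on the axis half-way up the neck, 20 mm above its underside; z up.
- weight_middle: The same weight: origin at the centre of its underside.
- weight_small_neck (a point): Brass check weight: a cylinder with a flat-bottomed round knob on a thin neck. The small one, not wanted: body 16 mm across, knob 11 mm across, 25.5 mm high. Point: on the axis half-way up its neck, 15.5 mm above its underside.
- weight_large_neck (a point): Brass check weight: a cylinder with a flat-bottomed round knob on a thin neck. The large one, not wanted: body 27 mm across, knob 20 mm across, 41 mm high. Point: half-way up its neck, 25 mm above its underside. The three stand about 60 mm apart, in any order, in a row along a white tray (100 x 200 mm, floor 4 mm above the bench, rim 10 mm).
- pan (a point): Centre of the top of the balance's round steel pan (106 mm across, 48 mm above the bench). Nothing on the balance stands higher than the pan.
- balance: The balance (fixed): white box 180 x 150 mm, its key panel toward the robot (-x); origin under the middle of the box.
- loupe: Bystander: black stand loupe 42 mm across, 34 mm high; origin under its centre.
- petri_dish: Bystander: petri dish 60 mm across, 13 mm high; origin under its centre.
- beaker: Bystander: small beaker 59 mm across, 67 mm high; origin under its centre.
- dropper_bottle: Bystander: dropper bottle 52 mm across, 139 mm high; origin under its centre.
- strip_tin: Bystander: round tin 64 mm across, 23 mm high; origin under its centre.

How it is judged:
By the outcome, as a careful person would: the job done as asked, in the order asked, and still so for the second after the job is handed in, while the arm keeps its last pose, push and grip.
It also fails if it takes over 58 s, if anything falls off the work surface, if the arm or the gripper's body presses on something with over 40 N, if the wrist force passes 120 N, or if a joint passes its speed limit or range.

## Robot

A 6-joint arm with a two-finger parallel gripper is mounted at the origin on a cart in front of the work surface, level with it; the furniture and walls round the work are solid. World frame = base frame: x ahead of the robot, y to its left, z up, the work surface at z = 0. Lengths are in m, angles in rad, forces in N, time in s.
With the tool pointing down it reaches from about 0.35 to 0.975 m from the base axis. Payload 4.9 kg.
Tool frame: the origin (TCP) lies on the front face of the gripper's body, between the roots of the fingers; the fingertips stand ctrl.finger_overhang ahead of it and the grasp point (between the pads) lies 54 mm ahead of it (ctrl.finger_overhang is the distance from the TCP to the fingertips, in m); z points along the fingers, y is the line along which they close (so a half turn about z gives the same grasp; the last joint's range is limited). The gripper opens to 85 mm and grips with 20 to 120 N. Pads are 22 mm wide; open, the fingers measure 114 mm over their backs; the gripper's body (76 mm by 85 mm) begins 54 mm behind the grasp point. The pads swing forward as they close: fully open they stand 13 mm farther back than shut.
Start: joints at [1.022, 0.053, 1.613, -0, 1.476, -0.119], TCP at [0.26, 0.568, 0.304] pointing down, gripper open.
Joint ranges: [-3.01, 3.01], [-1.01, 2.22], [0.06, 2.58], [-1.02, 4.17], [0.09, 2.62], [-3.14, 3.14]. Speed limits (rad/s): [2.57, 2.57, 3.14, 3.14, 3.14, 3.14].

## Interface

Orientations are given as a rotation vector (axis times angle).
In Python, from station import ctrl, vision gives the robot as it stands. The module is installed in compiled form; this text tells all that it offers.
- The arm moves only by the tool drive_tool, never from a script. Its argument "rows" is a list of rows, each a list of 2 entries, a list of its own where there are three numbers: the shift along the tool's x, y, z in m, then the turn about the tool's z in rad. A call has 1 to 10 rows; each row shifts and turns the commanded pose from where the row before left it, along the tool's axes as they then stand; what a row does not reach is not made up. A row lasts 1/10 s, in which the tool goes at most 50 mm and 8.59 degrees, less where a joint would pass 70% of its speed; a pose out of reach is approached as far as the arm can. A call with a gripper value outside its range is refused whole. "jaw" is the closure, from 0 (fully open) to 1 (shut), set as the call begins (left out, the last holds). The fingers move at their own pace and stop on an object; "grip_force" is the grip in N (left out, the last holds). Time passes only in rows, so rows that do not move let the fingers close. It gives the time, the measured TCP pose, the force, the opening and the grip force at its end, in the units of the state.
- ctrl.get_obs(): the state, without advancing time (a new reading comes with each control period).
- vision.get_image(name): name is "scene" or "top" or "wrist"; returns a dict with "image" (384x512x3 uint8, blue, green, red), "vertical_fov" (degrees; the focal length in pixels is half the picture's height over the tangent of half this angle, whatever the lens; pixels are square), "cx", "cy" (the principal point, pixels), "dist_coeffs" ([k1, k2, p1, p2, k3] as OpenCV has them; the pictures are not rectified), "R" (3x3) and "t" (3): a world point X has camera coordinates R X + t. Camera axes: x right, y down, z forward; pixel columns grow to the right and rows downward; lengths in m; the calibration is good to about 2 mm. A picture is of the moment at which its call begins. There is no depth.
- ctrl.finish_job(): hands the job in; it is judged then, once.
The state is a dict: "t": time; "q": joint angles; "dq": joint speeds; "effort": joint torques, N m; "tool_pos": TCP position; "tool_rot": TCP orientation; "contact_force": force on the tool from outside, world axes, zero at the start; "wrist_torque": the same for the moment, N m; "opening": finger opening in m; "grip_force": force on a finger pad.
Only numpy, scipy, OpenCV 4.12 (cv2) and the standard library are available. Lean on these libraries where they do the work, as an engineer would, in place of code of your own. Each camera call takes 0.05 s, during which the arm holds its last target. There are 200 camera calls.

## Working session

There is one attempt and no reset: what is moved stays moved. The work goes in short steps, Python scripts to look and compute and a tool call to move; the robot and the scene stay as the last step left them, time stands still between calls to the robot, and variables do not carry over. Pictures are saved under pics/ and viewed, at most 12 in all, crops included, and the job is handed in when it is done.

Besides the shell and the picture viewer there is one more tool, called after "Emit:" by a JSON object that holds its "api" and its "payload", one argument or row to a line. drive_tool: Moves the arm, as the interface text tells. Its arguments: {"type":"object","properties":{"rows":{"type":"array","items":{"type":"array"}},"jaw":{"type":"number"},"grip_force":{"type":"number"}},"required":["rows"]}

```bash
mkdir -p pics
cat > h.py <<'E'
import numpy as np, cv2, pickle
from station import ctrl, vision
def grab(n,tag):
    d=vision.get_image(n); cv2.imwrite(f'pics/{n}_{tag}.png',d['image']); pickle.dump(d,open(f'pics/{n}_{tag}.pkl','wb')); return d
def load(n,tag): return pickle.load(open(f'pics/{n}_{tag}.pkl','rb'))
def K(d):
    f=192/np.tan(np.radians(d['vertical_fov'])/2); return np.array([[f,0,d['cx']],[0,f,d['cy']],[0,0,1]])
def ray(d,u,v):
    p=cv2.undistortPoints(np.array([[[u,v]]],float),K(d),np.array(d['dist_coeffs']))[0,0]
    R=np.array(d['R']);t=np.array(d['t']); return -R.T@t, R.T@np.array([p[0],p[1],1])
def onz(d,u,v,z):
    c,r=ray(d,u,v); return c+r*(z-c[2])/r[2]
def proj(d,X):
    return cv2.projectPoints(np.array(X,float).reshape(-1,3),cv2.Rodrigues(np.array(d['R']))[0],np.array(d['t'],float),K(d),np.array(d['dist_coeffs']))[0][:,0]
E
python3 - <<'E'
from h import *
ims=[]
for n in ('scene','top','wrist'):
    d=grab(n,'0'); print(n,d['vertical_fov'],-np.array(d['R']).T@d['t'],d['dist_coeffs'])
    
o=ctrl.get_obs(); print(o,ctrl.finger_overhang)
E
```

```text
scene 55.41237900391295 [-0.06177097 -0.81899801  0.58112676] [-0.07561363  0.          0.          0.          0.        ]
top 51.02247450463907 [0.43071916 0.01224624 1.27704312] [-0.13607801  0.          0.          0.          0.        ]
wrist 60.666500204139254 [0.1973001  0.59688571 0.37373551] [-0.08398923  0.          0.          0.          0.        ]
{'t': 0.15, 'q': array([ 1.02200333e+00,  5.32276702e-02,  1.61398438e+00,  2.23060707e-05,
        1.47600029e+00, -1.18987108e-01]), 'dq': array([ 0.00039747, -0.00183332, -0.00511545, -0.00119021, -0.00106277,
        0.0008029 ]), 'effort': array([ 4.89809718e-04, -3.94245028e+01, -3.70718908e+01, -1.00809118e-04,
        4.64330151e-03, -3.42608041e-05]), 'tool_pos': array([0.26022687, 0.56784039, 0.30292796]), 'tool_rot': array([-6.69838228e-01, -3.06878621e+00,  2.39183436e-03]), 'contact_force': array([0.4344191 , 0.02930299, 0.55810705]), 'wrist_torque': array([ 0.03256753,  0.01207889, -0.02437962]), 'grip_force': 0.0, 'opening': 0.08543778874705281} 0.0726
```

View pics/top_0.png

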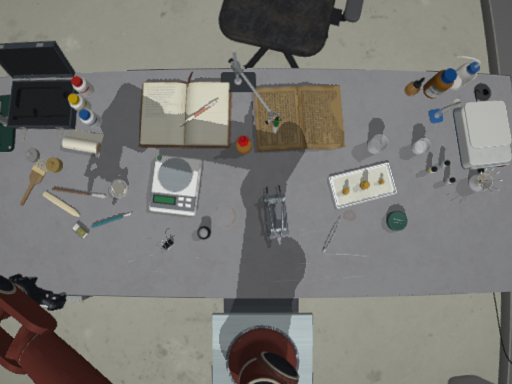

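View pics/scene_0.png

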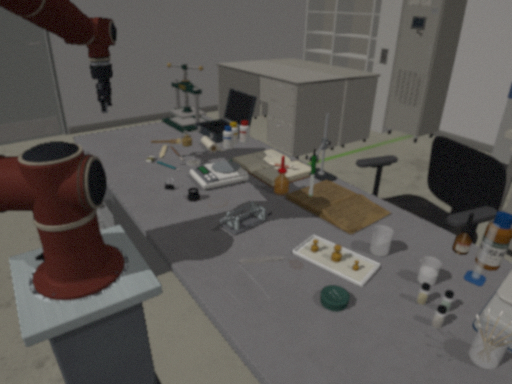

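The top view shows the pan at about (176,175), the forceps at about (276,212) and the weights at about (346,188), (365,184) and (381,180). I'll enlarge the forceps and the weights.

Run:
```python
from h import *
t=load('top','0');s=load('scene','0')
a=cv2.resize(t['image'][175:250,250:310],None,fx=5,fy=5,interpolation=cv2.INTER_CUBIC)
b=cv2.resize(t['image'][155:215,325:401],None,fx=5,fy=5,interpolation=cv2.INTER_CUBIC)
c=cv2.resize(s['image'][190:240,210:280],None,fx=5,fy=5,interpolation=cv2.INTER_CUBIC)[:225]
c=cv2.resize(s['image'][192:240,212:280],None,fx=4,fy=4,interpolation=cv2.INTER_CUBIC)
e=cv2.resize(s['image'][232:284,288:382],None,fx=4,fy=4,interpolation=cv2.INTER_CUBIC)
o=np.zeros((600,800,3),np.uint8)
def put(i,x,y): o[y:y+i.shape[0],x:x+i.shape[1]]=i[:600-y,:800-x]
put(a,0,0);put(b,320,0);put(c,0,385);put(e,320,385)
cv2.imwrite('pics/c1.png',o)
for n,(u,v,z) in dict(pan=(176,175,.048),fg=(276,212,.042),w1=(346,188,.035),w2=(365,184,.035),w3=(381,180,.035),bottle=(243,144,.12),loupe=(204,232,.034),petri=(231,215,.013),beaker=(377,144,.06),tin=(397,220,.023)).items(): print(n,onz(t,u,v,z).round(3))
```

```text
pan [0.584 0.266 0.048]
fg [ 0.469 -0.043  0.042]
w1 [ 0.544 -0.263  0.035]
w2 [ 0.556 -0.323  0.035]
w3 [ 0.569 -0.375  0.035]
bottle [0.665 0.055 0.12 ]
loupe [0.408 0.179 0.034]
petri [0.461 0.097 0.013]
beaker [ 0.679 -0.358  0.06 ]
tin [ 0.443 -0.427  0.023]
```

View pics/c1.png

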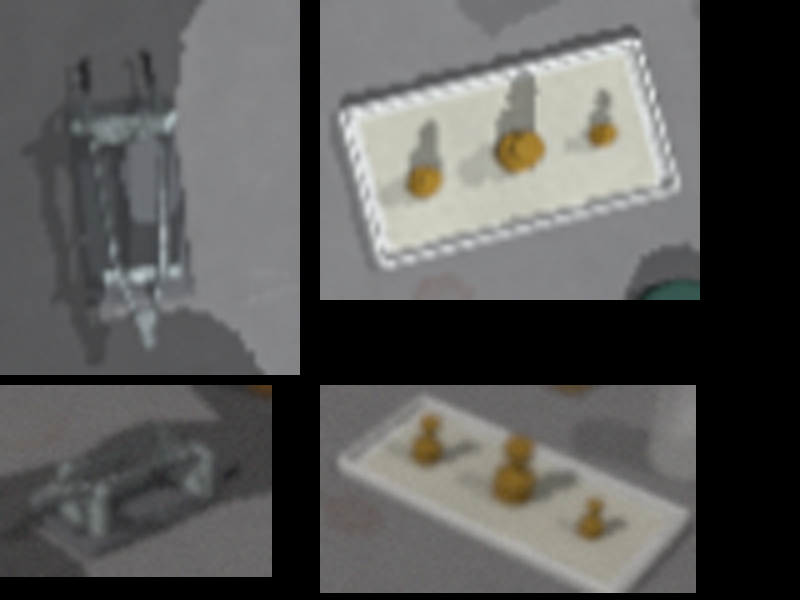

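The middle-sized weight is the left-hand one, at about y = -0.26. The forceps' jaws point to +x. I'll compute the forceps pose and a move helper.

```bash
cat >> h.py <<'E'
from scipy.spatial.transform import Rotation as Ro
def plan(target,ang,step=.04):
    """TCP target (world), tool-x heading (rad): print tool-frame shift and turn"""
    o=ctrl.get_obs(); R=Ro.from_rotvec(o['tool_rot']).as_matrix(); p=o['tool_pos']
    sh=R.T@(np.array(target)-p); h=np.arctan2(R[1,0],R[0,0]); tu=-((ang-h+np.pi)%(2*np.pi)-np.pi)
    n=int(np.ceil(np.linalg.norm(sh)/step))
    print('tcp',p.round(4),'zaxis',R[:,2].round(4),'head',h.round(4),'shift',sh.round(4),'rows',n,(sh/max(n,1)).round(4),'turn',round(tu,4),'F',o['contact_force'].round(2),'open',o['opening'],'t',o['t'])
E
python3 - <<'E'
from h import *
t=load('top','0'); 
h=onz(t,279.4,242,.042); j1=onz(t,266.6,188,.012); j2=onz(t,279,187.4,.012)
m=(j1+j2)/2; dx=(m-h)[:2]; print(h,j1,j2,np.linalg.norm(j1-j2)); a=np.arctan2(dx[1],dx[0]); print(np.degrees(a),np.linalg.norm(dx))
g=h[:2]+dx*85/155; print(g); plan([g[0],g[1],.27],a)
c=[onz(t,u,v,.01) for u,v in((389,194),(397,215-23))]
R=Ro.from_rotvec(ctrl.get_obs()['tool_rot']).as_matrix(); w=load('wrist','0'); print(R.T@np.array(w['R']).T, R.T@(-np.array(w['R']).T@w['t']-ctrl.get_obs()['tool_pos']))
E
```

```text
[ 0.37775851 -0.05348569  0.042     ] [ 0.54616528 -0.0154402   0.012     ] [ 0.54802508 -0.05460979  0.012     ] 0.03921372308498452
6.221684823680711 0.17033997052888733
[ 0.47062056 -0.04336208]
tcp [0.2602 0.5678 0.3029] zaxis [-9.0e-04 -1.4e-03 -1.0e+00] head 2.7118 shift [-0.446  -0.4679  0.0336] rows 17 [-0.0262 -0.0275  0.002 ] turn 2.6032 F [0.43 0.03 0.56] open 0.08543778874705281 t 0.15
[[ 3.54827437e-04 -9.61702749e-01 -2.74094322e-01]
 [ 9.99999382e-01  6.29993803e-04 -9.15887466e-04]
 [ 1.05348922e-03 -2.74093828e-01  9.61702378e-01]] [ 6.93215656e-02  6.85001148e-05 -7.07928931e-02]
```

Emit:
{"api": "drive_tool", "payload": {
  "rows": [
    [[-0.026, -0.0275, 0.002], 0],
    [[-0.026, -0.0275, 0.002], 0],
    [[-0.026, -0.0275, 0.002], 0],
    [[-0.026, -0.0275, 0.002], 0],
    [[-0.026, -0.0275, 0.002], 0],
    [[-0.026, -0.0275, 0.002], 0],
    [[-0.026, -0.0275, 0.002], 0],
    [[-0.026, -0.0275, 0.002], 0],
    [[-0.026, -0.0275, 0.002], 0],
    [[-0.026, -0.0275, 0.002], 0]
  ]
}}

```text
t: 1.15
tool_pos: [0.3822, 0.2083, 0.2836]
tool_rot: [0.669, 3.069, -0.0]
contact_force: [1.4, 0.3, -0.3]
opening: 0.0855
grip_force: 0.0
```

Emit:
{"api": "drive_tool", "payload": {
  "rows": [
    [[-0.026, -0.0275, 0.002], 0],
    [[-0.026, -0.0275, 0.002], 0],
    [[-0.026, -0.0275, 0.002], 0],
    [[-0.026, -0.0275, 0.002], 0],
    [[-0.026, -0.0275, 0.002], 0],
    [[-0.026, -0.0275, 0.002], 0],
    [[-0.026, -0.0275, 0.002], 0],
    [[0, 0, 0], 0.145],
    [[0, 0, 0], 0.145],
    [[0, 0, 0], 0.145]
  ]
}}

```text
t: 2.15
tool_pos: [0.4673, -0.0415, 0.2695]
tool_rot: [-1.326, -2.847, 0.0]
contact_force: [0.7, 0.2, 0.8]
opening: 0.0853
grip_force: 0.0
```

Emit:
{"api": "drive_tool", "payload": {
  "rows": [
    [[0, 0, 0], 0.145],
    [[0, 0, 0], 0.145],
    [[0, 0, 0], 0.145],
    [[0, 0, 0], 0.145],
    [[0, 0, 0], 0.145],
    [[0, 0, 0], 0.145],
    [[0, 0, 0], 0.145],
    [[0, 0, 0], 0.145],
    [[0, 0, 0], 0.145],
    [[0, 0, 0], 0.145]
  ]
}}

```text
t: 3.15
tool_pos: [0.4672, -0.041, 0.2695]
tool_rot: [-2.88, -1.253, 0.001]
contact_force: [-0.2, -1.3, 0.6]
opening: 0.0852
grip_force: 0.0
```

Emit:
{"api": "drive_tool", "payload": {
  "rows": [
    [[0, 0, 0], 0.145],
    [[0, 0, 0], 0.145],
    [[0, 0, 0], 0.145],
    [[0, 0, 0], 0.145],
    [[0, 0, 0], 0.138],
    [[0, 0, 0], 0],
    [[0, 0, 0], 0]
  ]
}}

```text
t: 3.85
tool_pos: [0.4673, -0.041, 0.2697]
tool_rot: [-3.137, -0.175, 0.001]
contact_force: [-0.8, -0.1, -0.1]
opening: 0.0854
grip_force: 0.0
```

Run:
```python
from h import *
d=grab('wrist','1'); plan([.4706,-.0434,.27],.1086)
cv2.imwrite('pics/w1.png',cv2.resize(d['image'],(800,600),interpolation=cv2.INTER_CUBIC))
```

```text
tcp [ 0.4673 -0.041   0.2697] zaxis [-3.e-04  1.e-04 -1.e+00] head 0.1112 shift [ 0.003   0.0028 -0.0003] rows 1 [ 0.003   0.0028 -0.0003] turn 0.0026 F [-0.34  0.14  0.75] open 0.08540324473943824 t 3.9
```

View pics/w1.png

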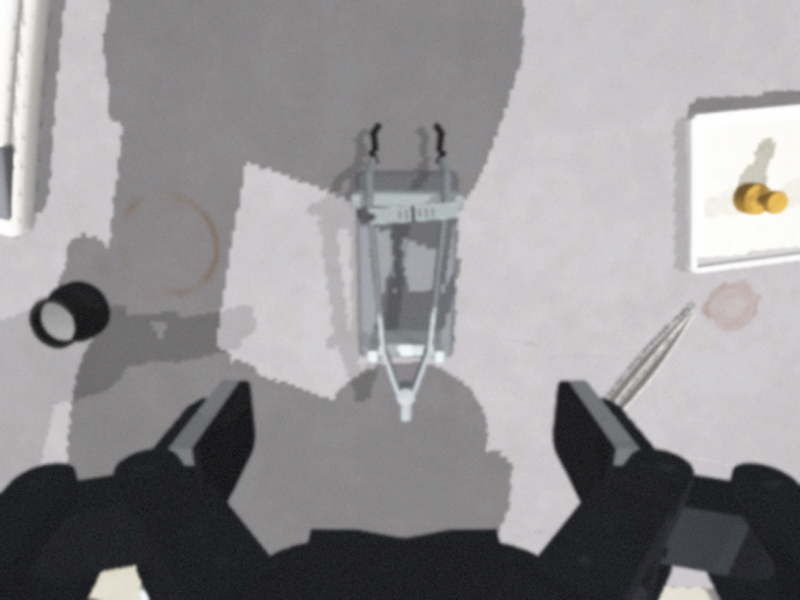

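The forceps are in the middle of the wrist view: hinge at about (405,395), jaws at about (376,142) and (440,142), gauge at y≈212 (800x600 scale). The middle weight is at the right, around (755,200). I'll measure both.

Run:
```python
from h import *
d=load('wrist','1'); s=.64
P={n:onz(d,u*s,v*s,z) for n,(u,v,z) in dict(hinge=(405,395,.045),jl=(376,142,.012),jr=(440,142,.012),jfl=(379,125,.012),jfr=(435,125,.012),gau=(412,213,.05),legL=(369,205,.048),legR=(447,200,.048),legL2=(383,315,.048),legR2=(434,315,.048),wbody=(748,198,.018),wknob=(775,202,.037)).items()}
for k,v in P.items(): print(k,v.round(4))
h=P['hinge'];m=(P['jl']+P['jr'])/2; dx=(m-h)[:2]; print(np.arctan2(dx[1],dx[0]),np.linalg.norm(dx)); 
a=np.arctan2(dx[1],dx[0]);ux=np.array([np.cos(a),np.sin(a)])
print('grip from jaw',m[:2]-.07*ux,'from gauge',P['gau'][:2]-.029*ux,'from hinge',h[:2]+.085*ux)
```

```text
hinge [ 0.3889 -0.0511  0.045 ]
jl [ 0.541 -0.016  0.012]
jr [ 0.5454 -0.0553  0.012 ]
jfl [ 0.5513 -0.0168  0.012 ]
jfr [ 0.5551 -0.0509  0.012 ]
gau [ 0.5042 -0.042   0.05  ]
legL [ 0.5058 -0.0174  0.048 ]
legR [ 0.5135 -0.0609  0.048 ]
legL2 [ 0.4416 -0.0319  0.048 ]
legR2 [ 0.445  -0.0623  0.048 ]
wbody [ 0.5369 -0.258   0.018 ]
wknob [ 0.537  -0.2635  0.037 ]
0.10027385518849223 0.15507465818389926
grip from jaw [ 0.47357396 -0.04262991] from gauge [ 0.47538599 -0.04492249] from hinge [ 0.47349968 -0.04263739]
```

Run:
```python
from h import *
plan([.474,-.043,.095],.103)
```

```text
tcp [ 0.4673 -0.041   0.2697] zaxis [-3.e-04  1.e-04 -1.e+00] head 0.1112 shift [0.0065 0.0028 0.1747] rows 5 [0.0013 0.0006 0.0349] turn 0.0082 F [-0.34  0.14  0.75] open 0.08540324473943824 t 3.9
```

Emit:
{"api": "drive_tool", "payload": {
  "rows": [
    [[0.0065, 0.003, 0.03], 0.008],
    [[0, 0, 0.035], 0],
    [[0, 0, 0.035], 0],
    [[0, 0, 0.035], 0],
    [[0, 0, 0.025], 0],
    [[0, 0, 0.015], 0],
    [[0, 0, 0], 0],
    [[0, 0, 0], 0]
  ]
}}

```text
t: 4.7
tool_pos: [0.4744, -0.0433, 0.0952]
tool_rot: [-3.138, -0.16, 0.0]
contact_force: [0.2, 0.3, 0.7]
opening: 0.0855
grip_force: 0.0
```

Emit:
{"api": "drive_tool", "payload": {
  "rows": [
    [[0, 0, 0], 0],
    [[0, 0, 0], 0],
    [[0, 0, 0], 0],
    [[0, 0, 0], 0],
    [[0, 0, 0], 0],
    [[0, 0, 0], 0]
  ],
  "jaw": 0.48,
  "grip_force": 20
}}

```text
t: 5.3
tool_pos: [0.4742, -0.0433, 0.095]
tool_rot: [3.138, 0.158, 0.0]
contact_force: [0.4, -0.2, 0.8]
opening: 0.0442
grip_force: 0.0
```

Run:
```python
from h import *
d=grab('wrist','2'); plan([.474,-.043,.095],.103)
cv2.imwrite('pics/w2.png',cv2.resize(d['image'],(800,600),interpolation=cv2.INTER_CUBIC))
```

```text
tcp [ 0.4742 -0.0433  0.0949] zaxis [ 0. -0. -1.] head 0.1008 shift [-0.0002 -0.0003 -0.0001] rows 1 [-0.0002 -0.0003 -0.0001] turn -0.0022 F [-0.1   0.17 -0.11] open 0.044145839562051384 t 5.35
```

View pics/w2.png

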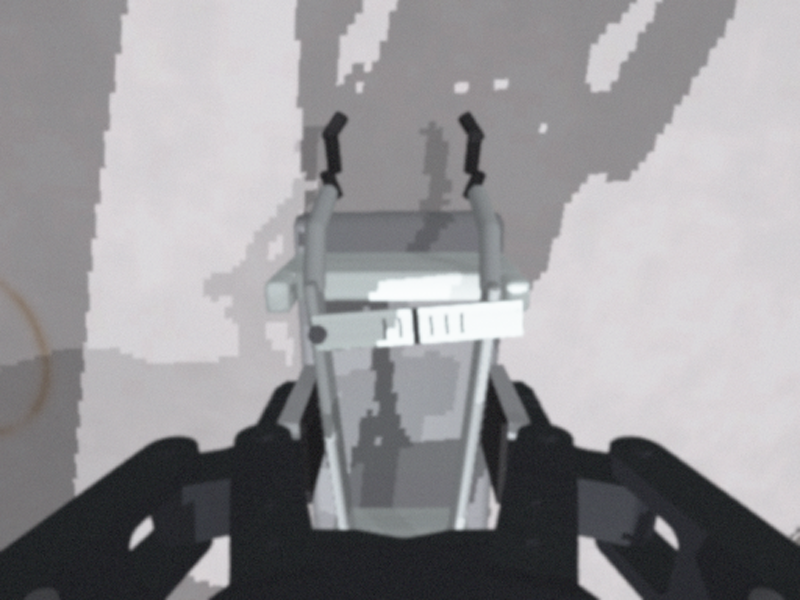

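Pads at x≈322 and 488 straddle the legs evenly (legs at about 325 and 485). Light squeeze to about 36 mm, then lift.

Emit:
{"api": "drive_tool", "payload": {
  "rows": [
    [[0, 0, 0], 0],
    [[0, 0, 0], 0],
    [[0, 0, 0], 0],
    [[0, 0, 0], 0],
    [[0, 0, 0], 0]
  ],
  "jaw": 0.585,
  "grip_force": 30
}}

```text
t: 5.85
tool_pos: [0.4746, -0.0431, 0.0954]
tool_rot: [-3.137, -0.158, -0.001]
contact_force: [-0.6, 2.5, 5.9]
opening: 0.0357
grip_force: 8.1
```

Emit:
{"api": "drive_tool", "payload": {
  "rows": [
    [[0, 0, -0.005], 0],
    [[0, 0, -0.01], 0],
    [[0, 0, -0.02], 0],
    [[0, 0, -0.03], 0],
    [[0, 0, -0.03], 0],
    [[0, 0, -0.02], 0],
    [[0, 0, -0.01], 0],
    [[0, 0, 0], 0],
    [[0, 0, 0], 0]
  ]
}}

```text
t: 6.75
tool_pos: [0.4737, -0.0432, 0.2189]
tool_rot: [-3.137, -0.158, 0.002]
contact_force: [-0.4, -0.3, -0.5]
opening: 0.0358
grip_force: 6.8
```

Run:
```python
from h import *
w=np.array([.540,-.262]); a=.1
g=w-.07*np.array([np.cos(a),np.sin(a)]); plan([*g,.22],a,.03)
d=grab('wrist','3'); cv2.imwrite('pics/w3.png',d['image'])
```

```text
tcp [ 0.4737 -0.0432  0.2189] zaxis [-1.5e-03  2.0e-04 -1.0e+00] head 0.1007 shift [-0.026   0.2243 -0.0011] rows 8 [-0.0032  0.028  -0.0001] turn 0.0007 F [-0.45 -0.33 -0.46] open 0.035844826671882594 t 6.75
```

View pics/w3.png

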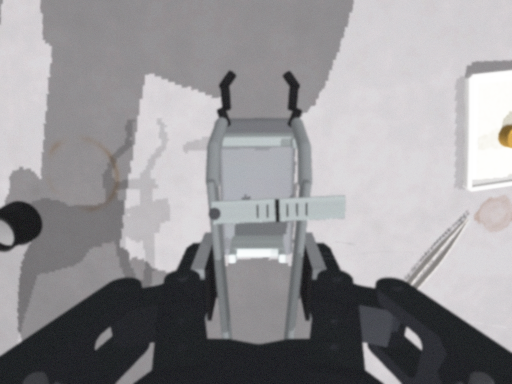

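The forceps are held level: jaws at about (226,95) and (293,95), rest left in place, heavy line at about (277,210). Next, over the weight.

Emit:
{"api": "drive_tool", "payload": {
  "rows": [
    [[-0.002, 0.015, 0], 0],
    [[-0.003, 0.028, 0], 0],
    [[-0.003, 0.03, 0], 0],
    [[-0.004, 0.03, 0], 0],
    [[-0.004, 0.03, 0], 0],
    [[-0.004, 0.03, 0], 0],
    [[-0.003, 0.028, 0], 0],
    [[-0.002, 0.02, 0], 0],
    [[-0.001, 0.013, 0], 0],
    [[0, 0, 0], 0]
  ]
}}

```text
t: 7.8
tool_pos: [0.4704, -0.2696, 0.2186]
tool_rot: [-3.136, -0.155, 0.003]
contact_force: [0.7, 0.4, -0.1]
opening: 0.0354
grip_force: 6.8
```

Emit:
{"api": "drive_tool", "payload": {
  "rows": [
    [[0, 0, 0.02], 0],
    [[0, 0, 0.015], 0],
    [[0, 0, 0.005], 0],
    [[0, 0, 0], 0],
    [[0, 0, 0], 0],
    [[0, 0, 0], 0]
  ]
}}

```text
t: 8.4
tool_pos: [0.4714, -0.2689, 0.1809]
tool_rot: [3.137, 0.159, 0.002]
contact_force: [0.4, -0.3, -1.4]
opening: 0.0355
grip_force: 6.8
```

Run:
```python
from h import *
d=grab('wrist','4'); plan([.47,-.269,.178],.1)
im=d['image']; o=cv2.resize(im,(800,600),interpolation=cv2.INTER_CUBIC); cv2.imwrite('pics/w4.png',o)
hsv=cv2.cvtColor(im,cv2.COLOR_BGR2HSV); m=cv2.inRange(hsv,(12,110,60),(35,255,255))
n,l,st,c=cv2.connectedComponentsWithStats(m)
for i in range(1,n):
    if st[i,4]>60: print(st[i],c[i].round(1))
T=ctrl.get_obs()['tool_pos'];R=Ro.from_rotvec(ctrl.get_obs()['tool_rot']).as_matrix()
print('jaw centre expected px',proj(d,[T+R@[.07,y,.084] for y in(-.0143,0,.0143)])*1.5625)
```

```text
tcp [ 0.4713 -0.2689  0.1809] zaxis [ 0.0013 -0.001  -1.    ] head 0.101 shift [-0.0013 -0.0001  0.0029] rows 1 [-0.0013 -0.0001  0.0029] turn 0.001 F [-0.21  0.9  -0.37] open 0.035648403948015495 t 8.45
[ 331   66   48   39 1436] [353.8  84.9]
[415  69  32  21 513] [429.6  79.2]
[248  90  27  28 616] [261.2 103.5]
jaw centre expected px [[353.92059818 153.03886955]
 [402.75736535 152.94542306]
 [451.59513475 153.07833751]]
```

View pics/w4.png

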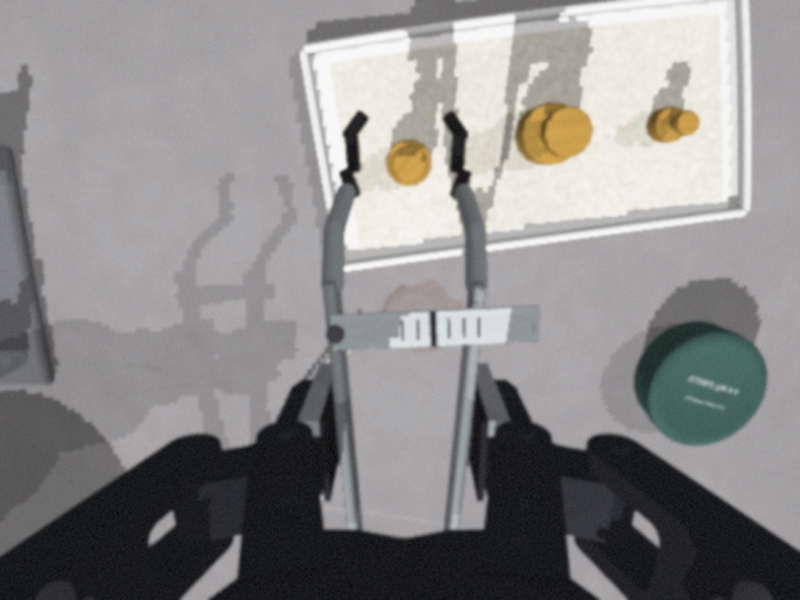

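The jaws (inner faces x≈357 and 450, middle y≈150) stand above the middle weight, whose blob is centred at about (408,162). The large weight at about (555,133) and the small one at about (672,124) are clear.

Run:
```python
from h import *
d=load('wrist','4'); o=ctrl.get_obs();T=o['tool_pos'];R=Ro.from_rotvec(o['tool_rot']).as_matrix()
for z in(.018,.03,.037): 
    X=onz(d,261.5,103.7,z); print(z,X.round(4),(R.T@(X-T)).round(4))
# predicted outlines for a trial axis
def outl(x,y):
    th=np.linspace(0,2*np.pi,60)
    P=[[x+r*np.cos(a),y+r*np.sin(a),z] for r,z in((.0105,.004),(.0105,.018),(.0075,.03),(.0075,.037)) for a in th]
    p=proj(d,P); return np.r_[p.min(0),p.max(0)].round(1)
for z in(.018,.03): X=onz(d,261.5,103.7,z); print(outl(X[0],X[1]))
for yy in (150,): 
    J=onz(d,403.5*.64,yy*.64,T[2]-.084); print('jaw',(R.T@(J-T)).round(4))
hv=cv2.cvtColor(d['image'],cv2.COLOR_BGR2HSV)[...,2]
m=(hv<55)[65:125,200:320].astype(np.uint8); n,l,st,c=cv2.connectedComponentsWithStats(m)
for i in range(1,n):
    if st[i,4]>30: print(st[i]+[200,65,0,0,0],c[i]+[200,65], )
```

```text
0.018 [ 0.5373 -0.265   0.018 ] [0.0659 0.0025 0.163 ]
0.03 [ 0.5375 -0.2648  0.03  ] [0.0661 0.0024 0.151 ]
0.037 [ 0.5377 -0.2647  0.037 ] [0.0662 0.0023 0.144 ]
[246.4  88.1 276.6 119. ]
[246.2  87.7 276.4 118.7]
jaw [0.0708 0.0002 0.0841]
[219  73  15  45 272] [225.34191176  94.18382353]
[285  73  15  47 302] [292.40728477  94.75496689]
```

Emit:
{"api": "drive_tool", "payload": {
  "rows": [
    [[-0.0045, 0.0022, 0.01], 0],
    [[0, 0, 0.02], 0],
    [[0, 0, 0.015], 0],
    [[0, 0, 0.005], 0],
    [[0, 0, 0], 0],
    [[0, 0, 0], 0],
    [[0, 0, 0], 0]
  ]
}}

```text
t: 9.15
tool_pos: [0.4672, -0.2718, 0.1309]
tool_rot: [3.136, 0.158, 0.002]
contact_force: [0.8, 0.1, 0.7]
opening: 0.0356
grip_force: 6.8
```

Run:
```python
from h import *
d=grab('wrist','5'); o=ctrl.get_obs();T=o['tool_pos'];R=Ro.from_rotvec(o['tool_rot']).as_matrix()
plan([T[0],T[1],.108],.1)
im=d['image']; cv2.imwrite('pics/w5.png',cv2.resize(im[50:200,160:360],None,fx=4,fy=4,interpolation=cv2.INTER_CUBIC))
hsv=cv2.cvtColor(im,cv2.COLOR_BGR2HSV); m=cv2.inRange(hsv,(12,110,60),(35,255,255))
n,l,st,c=cv2.connectedComponentsWithStats(m)
for i in range(1,n):
    if st[i,4]>60: print(st[i],c[i].round(1))
for z in(.018,.037):
  b=[s for s in st[1:] if s[4]>60 and 200<s[0]<300][0]; X=onz(d,b[0]+b[2]/2-.5,b[1]+b[3]/2-.5,z); print((R.T@(X-T)).round(4))
print('jaw exp, in crop px',[((p-[160,50])*4).round() for p in proj(d,[T+R@[.0705,y,.084] for y in(-.0143,0,.0143)])])
```

```text
tcp [ 0.4672 -0.2718  0.1309] zaxis [ 0.0014 -0.0011 -1.    ] head 0.1008 shift [-0.     -0.      0.0229] rows 1 [-0.     -0.      0.0229] turn 0.0008 F [ 0.14 -0.12 -1.08] open 0.03574922640253129 t 9.2
[ 344   48   68   51 2624] [377.2  72.4]
[449  54  45  27 925] [470.3  66.8]
[ 240   79   36   37 1039] [257.8  96.8]
[ 7.04e-02 -1.00e-04  1.13e-01]
[ 0.0704 -0.0001  0.094 ]
jaw exp, in crop px [array([265., 187.]), array([391., 187.]), array([516., 187.])]
```

View pics/w5.png

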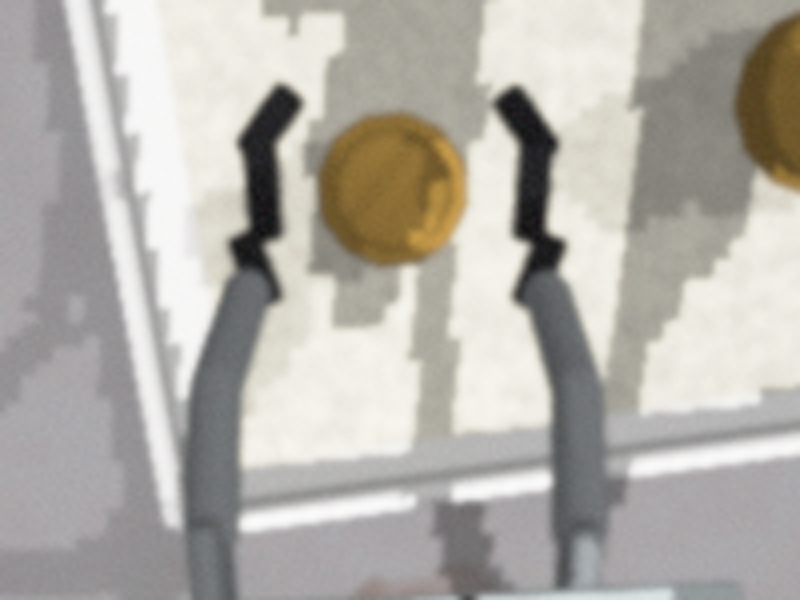

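Jaws' mid is at about x=398 and the weight at 392, so 0.7 mm off. Correcting and lowering to neck height, then squeezing to 26 mm in steps.

Emit:
{"api": "drive_tool", "payload": {
  "rows": [
    [[0, -0.0006, 0.006], 0],
    [[0, 0, 0.01], 0],
    [[0, 0, 0.0065], 0],
    [[0, 0, 0], 0],
    [[0, 0, 0], 0],
    [[0, 0, 0], 0]
  ]
}}

```text
t: 9.8
tool_pos: [0.4667, -0.2709, 0.1076]
tool_rot: [3.137, 0.158, 0.0]
contact_force: [0.5, -0.1, 0.2]
opening: 0.0356
grip_force: 6.8
```

Emit:
{"api": "drive_tool", "payload": {
  "rows": [
    [[0, 0, 0], 0],
    [[0, 0, 0], 0],
    [[0, 0, 0], 0],
    [[0, 0, 0], 0],
    [[0, 0, 0], 0]
  ],
  "jaw": 0.67
}}

```text
t: 10.3
tool_pos: [0.4666, -0.2708, 0.1075]
tool_rot: [3.138, 0.158, 0.0]
contact_force: [-0.3, -0.8, 0.2]
opening: 0.0285
grip_force: 9.8
```

Run:
```python
from h import *
d=grab('wrist','6'); s=grab('scene','6'); o=ctrl.get_obs(); print(o['opening'],o['grip_force'],o['contact_force'],o['tool_pos'])
a=cv2.resize(d['image'][40:240,180:340],None,fx=2.5,fy=3,interpolation=cv2.INTER_CUBIC)
p=proj(s,[[.537,-.264,.024]])[0].astype(int);print(p)
b=cv2.resize(s['image'][p[1]-37:p[1]+38,p[0]-25:p[0]+25],(400,600),interpolation=cv2.INTER_CUBIC)
cv2.imwrite('pics/c6.png',np.hstack([a,b]))
```

```text
0.02849572928141724 9.841699451208115 [ 0.64629808  0.24694045 -0.62913691] [ 0.46655777 -0.27080265  0.10740983]
[314 243]
```

View pics/c6.png

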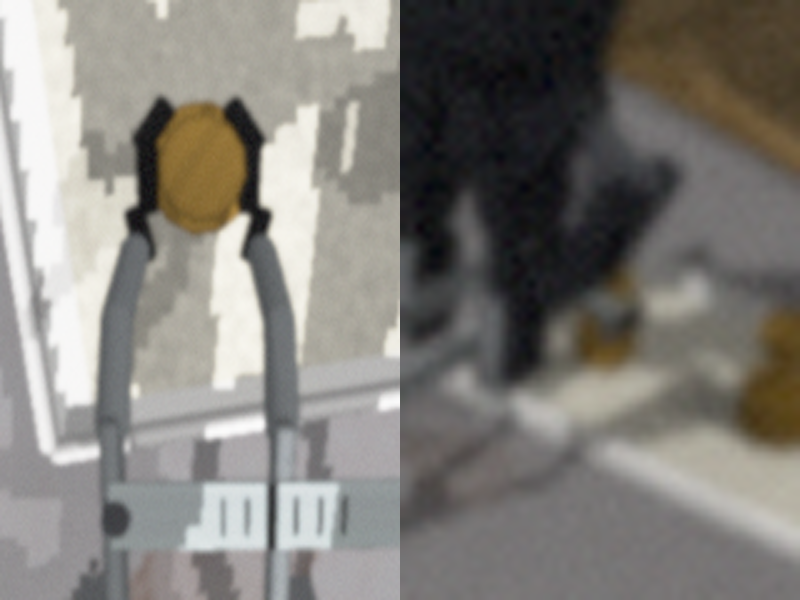

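The jaws sit under the knob, above the body. The leg's outer edge (x≈293) has about 2.5 mm of width left to the heavy line (x≈271). Closing to 26 mm.

Emit:
{"api": "drive_tool", "payload": {
  "rows": [
    [[0, 0, 0], 0],
    [[0, 0, 0], 0],
    [[0, 0, 0], 0],
    [[0, 0, 0], 0],
    [[0, 0, 0], 0]
  ],
  "jaw": 0.7
}}

```text
t: 10.9
tool_pos: [0.4666, -0.2708, 0.1074]
tool_rot: [3.138, 0.158, 0.0]
contact_force: [-0.4, -0.9, 0.2]
opening: 0.0259
grip_force: 11.7
```

Run:
```python
from h import *
d=grab('wrist','7'); o=ctrl.get_obs(); print(o['opening'],o['grip_force'],o['contact_force'],o['tool_pos'])
a=cv2.resize(d['image'][50:230,200:320],None,fx=4,fy=3.3,interpolation=cv2.INTER_CUBIC)
cv2.imwrite('pics/c7.png',a)
```

```text
0.02592128266151449 11.680577248334885 [-0.77484436  0.3786556  -1.29243295] [ 0.46655341 -0.27083354  0.10741314]
```

View pics/c7.png

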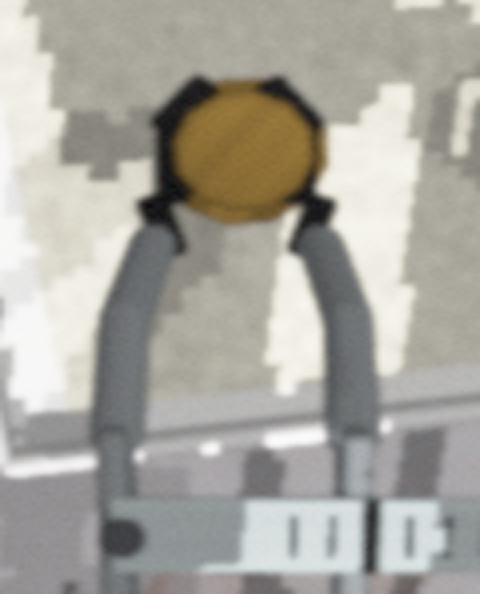

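The leg's edge (x≈372) is on the heavy line (x≈371). I'll re-centre half a millimetre and lift gently.

Emit:
{"api": "drive_tool", "payload": {
  "rows": [
    [[0, 0.0005, 0], 0],
    [[0, 0, -0.002], 0],
    [[0, 0, -0.002], 0],
    [[0, 0, -0.002], 0],
    [[0, 0, -0.003], 0],
    [[0, 0, -0.005], 0],
    [[0, 0, -0.006], 0],
    [[0, 0, -0.006], 0],
    [[0, 0, -0.004], 0],
    [[0, 0, 0], 0]
  ]
}}

```text
t: 11.95
tool_pos: [0.4671, -0.2717, 0.1385]
tool_rot: [3.136, 0.158, 0.002]
contact_force: [0.8, -0.4, -0.8]
opening: 0.0258
grip_force: 11.6
```

Emit:
{"api": "drive_tool", "payload": {
  "rows": [
    [[0, 0, -0.008], 0],
    [[0, 0, -0.014], 0],
    [[0, 0, -0.02], 0],
    [[0, 0, -0.02], 0],
    [[0, 0, -0.02], 0],
    [[0, 0, -0.02], 0],
    [[0, 0, -0.014], 0],
    [[0, 0, -0.008], 0],
    [[0, 0, 0], 0],
    [[0, 0, 0], 0]
  ]
}}

```text
t: 12.95
tool_pos: [0.4663, -0.2711, 0.2607]
tool_rot: [-3.137, -0.158, 0.001]
contact_force: [0.5, 0.5, -1.8]
opening: 0.026
grip_force: 11.6
```

Run:
```python
from h import *
d=grab('wrist','8'); t=grab('top','8'); o=ctrl.get_obs(); print(o['opening'],o['grip_force'],o['contact_force'],o['tool_pos'])
# pan centre from bright-steel circle in the first top view
t0=load('top','0'); g=cv2.cvtColor(t0['image'][140:220,140:212],cv2.COLOR_BGR2GRAY)
g4=cv2.resize(g,None,fx=4,fy=4,interpolation=cv2.INTER_CUBIC)
c=cv2.HoughCircles(g4,cv2.HOUGH_GRADIENT,1,200,param1=80,param2=15,minRadius=58,maxRadius=85); print(c)
u,v=c[0,0,0]/4+140,c[0,0,1]/4+140; P=onz(t0,u,v,.048); print(u,v,P, 'diam',np.linalg.norm(P-onz(t0,u+c[0,0,2]/4,v,.048))*2)
a=.1; gpt=P[:2]-.0705*np.array([np.cos(a),np.sin(a)]); plan([*gpt,o['tool_pos'][2]],a,.03)
A=cv2.resize(d['image'],(400,300)); cv2.circle(g4,(int(c[0,0,0]),int(c[0,0,1])),int(c[0,0,2]),255,1)
x=cv2.cvtColor(g4,cv2.COLOR_GRAY2BGR)[:300]; cv2.imwrite('pics/c8.png',np.hstack([A,x]))
```

```text
0.02551995023420715 11.577705591917038 [ 0.01090621 -0.20343134 -1.66356723] [ 0.46613871 -0.27096268  0.25996691]
[[[142.5 140.5  69.6]]]
175.625 175.125 [0.58331008 0.26678817 0.048     ] diam 0.10874118233287605
tcp [ 0.4661 -0.271   0.26  ] zaxis [-0.0019  0.0015 -1.    ] head 0.1008 shift [ 0.1002 -0.5233  0.0007] rows 18 [ 0.0056 -0.0291  0.    ] turn 0.0008 F [ 0.01 -0.2  -1.66] open 0.02551995023420715 t 13.05
```

View pics/c8.png

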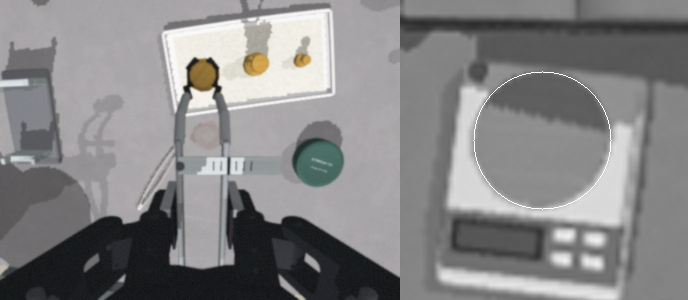

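The weight hangs in the jaws at (203,73); the pan circle fits at 109 mm across (true size 106). Carrying it over smoothly.

Emit:
{"api": "drive_tool", "payload": {
  "rows": [
    [[0.001, -0.006, 0], 0],
    [[0.0025, -0.012, 0], 0],
    [[0.0035, -0.018, 0], 0],
    [[0.0043, -0.0226, 0], 0],
    [[0.0043, -0.0226, 0], 0],
    [[0.0043, -0.0226, 0], 0],
    [[0.0043, -0.0226, 0], 0],
    [[0.0043, -0.0226, 0], 0],
    [[0.0043, -0.0226, 0], 0],
    [[0.0043, -0.0226, 0], 0]
  ]
}}

```text
t: 14.05
tool_pos: [0.4836, -0.0725, 0.2611]
tool_rot: [-3.137, -0.159, 0.001]
contact_force: [0.7, -1.0, -0.9]
opening: 0.0257
grip_force: 11.5
```

Emit:
{"api": "drive_tool", "payload": {
  "rows": [
    [[0.0043, -0.0226, 0], 0],
    [[0.0043, -0.0226, 0], 0],
    [[0.0043, -0.0226, 0], 0],
    [[0.0043, -0.0226, 0], 0],
    [[0.0043, -0.0226, 0], 0],
    [[0.0043, -0.0226, 0], 0],
    [[0.0043, -0.0226, 0], 0],
    [[0.0043, -0.0226, 0], 0],
    [[0.0043, -0.0226, 0], 0],
    [[0.0043, -0.0226, 0], 0]
  ]
}}

```text
t: 15.05
tool_pos: [0.5033, 0.1566, 0.2611]
tool_rot: [-3.137, -0.159, 0.001]
contact_force: [-0.7, -0.5, -1.0]
opening: 0.0263
grip_force: 11.5
```

Emit:
{"api": "drive_tool", "payload": {
  "rows": [
    [[0.0043, -0.0226, 0], 0],
    [[0.0043, -0.0226, 0], 0],
    [[0.0043, -0.0226, 0], 0],
    [[0.0035, -0.018, 0], 0],
    [[0.0025, -0.012, 0], 0],
    [[0.001, -0.006, 0], 0],
    [[0, 0, 0], 0],
    [[0, 0, 0], 0],
    [[0, 0, 0], 0]
  ]
}}

```text
t: 15.95
tool_pos: [0.5134, 0.2595, 0.2614]
tool_rot: [3.137, 0.157, -0.0]
contact_force: [0.3, -0.1, -1.1]
opening: 0.0256
grip_force: 11.6
```

Run:
```python
from h import *
a=.1; P=np.array([.5833,.2668]); plan([*(P-.0705*np.array([np.cos(a),np.sin(a)])),.19],a)
d=grab('wrist','9'); im=d['image']
g=cv2.cvtColor(im,cv2.COLOR_BGR2GRAY); c=cv2.HoughCircles(cv2.GaussianBlur(g,(5,5),0),cv2.HOUGH_GRADIENT,1,200,param1=60,param2=15,minRadius=70,maxRadius=110); print(c)
o=ctrl.get_obs()
if c is not None:
    X=onz(d,c[0,0,0],c[0,0,1],.048); print('pan wrist',X,np.linalg.norm(X-onz(d,c[0,0,0]+c[0,0,2],c[0,0,1],.048))*2)
```

```text
tcp [0.5134 0.2595 0.2614] zaxis [-1.e-04 -3.e-04 -1.e+00] head 0.1 shift [-0.0002 -0.0003  0.0714] rows 2 [-0.0001 -0.0002  0.0357] turn -0.0 F [ 0.29 -0.12 -1.13] open 0.025628673542322306 t 15.95
[[[229.5 115.5  98.4]
  [387.5 238.5 102.8]
  [ 79.5 290.5  98.3]]]
pan wrist [0.56579303 0.28883865 0.048     ] 0.16761703038262915
```

Only the top view's pan fit has the right diameter, so I keep it. Lowering until the underside is about 3 cm above the pan.

Emit:
{"api": "drive_tool", "payload": {
  "rows": [
    [[0, 0, 0.006], 0],
    [[0, 0, 0.012], 0],
    [[0, 0, 0.016], 0],
    [[0, 0, 0.016], 0],
    [[0, 0, 0.012], 0],
    [[0, 0, 0.008], 0],
    [[0, 0, 0.003], 0],
    [[0, 0, 0], 0],
    [[0, 0, 0], 0],
    [[0, 0, 0], 0]
  ]
}}

```text
t: 17.0
tool_pos: [0.5139, 0.2603, 0.1894]
tool_rot: [-3.137, -0.158, -0.003]
contact_force: [-0.1, -0.3, -0.6]
opening: 0.0256
grip_force: 11.6
```

Run:
```python
from h import *
d=grab('wrist','10'); s=grab('scene','10'); o=ctrl.get_obs(); print(o['t'],o['opening'],o['grip_force'],o['contact_force'],o['tool_pos'],o['dq'].round(3))
A=cv2.resize(d['image'],(480,360)); B=cv2.resize(s['image'][110:210,160:249],(320,360),interpolation=cv2.INTER_CUBIC)
cv2.imwrite('pics/c10.png',np.hstack([A,B]))
```

```text
17.1 0.025613612601434115 11.572311669588089 [ 0.27266847  0.4587421  -0.77372985] [0.51373267 0.2602326  0.18920977] [-0.     0.003  0.005  0.001 -0.001 -0.002]
```

View pics/c10.png

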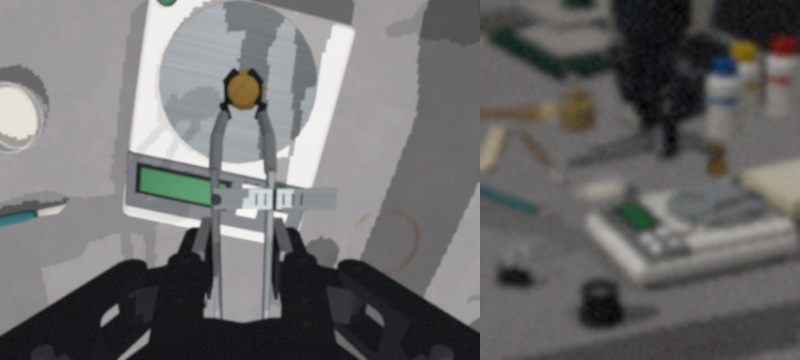

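The weight (243,90) hangs over the middle of the pan (238,82), clear of it, and the leg's edge is still on the heavy line (x≈274). Handing in.

```bash
python3 -c "
from station import ctrl
print(ctrl.finish_job())"
```

```text
the job is handed in; nothing more can be done
None
```

I handed the job in with the middle weight hanging in the forceps at the 10 mm line, about 3 cm above the middle of the pan; the arm touched nothing else that I saw, and the clock read about 17 s of the 58 s allowed.

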